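# Put the kiln furniture away after a firing

## Task

Put the kiln furniture away: stand each of the three props upright in the painted outline that has its own shape, centred and turned to fit it, and drop the two spacer rings into the white tube, the thick small-holed ring at the bottom and the thin wide-holed ring flat on top of it. Do not disturb the unfired pot.

Things in the scene. Friction and masses are not known exactly. Their poses are not given: they have to be found in the camera images.
- round_prop_mid (a point): loose buff ceramic kiln prop, an upright round tube: 44 mm outside diameter, 22 mm hole, 60 mm high, about 0.14 kg; point at its centre, half-way up (30 mm above its foot), z along the tube
- square_prop_mid (a point): loose buff ceramic kiln prop, a solid square post standing upright: 40 x 40 mm, 60 mm high, about 0.19 kg; point at its centre, 30 mm above its foot, x and y square to its sides, z up
- brick_prop_mid (a point): loose buff ceramic kiln prop, a solid oblong block standing upright: 64 mm along its x, 32 mm along its y, 60 mm high, about 0.22 kg; point at its centre, 30 mm above its foot, z up
- thick_ring_mid (a point): loose buff ceramic spacer ring lying flat: 50 mm outside diameter, 22 mm thick, small hole of 16 mm, about 0.08 kg; point at its centre, half-way up (11 mm above its underside), z along its axis
- thin_ring_mid (a point): loose buff ceramic spacer ring lying flat: 50 mm outside diameter, 14 mm thick, wide hole of 30 mm, about 0.04 kg; point at its centre, half-way up (7 mm above its underside), z along its axis
- round_outline (a point): fixed plywood board 110 x 110 x 10 mm with a dark 4 mm wide painted circle, 60 mm across inside the line. The point is the outline's centre on the board's top face (10 mm above the bench); z up
- square_outline (a point): fixed plywood board 110 x 110 x 10 mm with a dark 4 mm wide painted square, 56 x 56 mm inside the line. The point is the outline's centre on the board's top face (10 mm above the bench); x and y square to its sides, z up
- brick_outline (a point): fixed plywood board 110 x 110 x 10 mm with a dark 4 mm wide painted oblong, 80 mm along its x and 48 mm along its y inside the line. The point is the outline's centre on the board's top face (10 mm above the bench); z up
- tube_floor (a point): fixed upright tube, white and smoothly glazed (slippery), open at the top, on a plain plywood board 110 x 110 x 10 mm: about 57 mm inside diameter up to 30 mm above its inner floor, then flaring to about 66 mm at the rim 40 mm above its inner floor; outside diameter 67 mm, 75 mm at the rim. The point is the centre of the inner floor (16 mm above the bench, so the rim is 56 mm above the bench), z up along the tube's axis
- pot: bystander: grey unfired pot upside down on a grey round bat 170 mm across, 112 mm high in all, at the left edge of the work; origin at the centre of its underside. Leave it where it stands
Not all that is in view belongs to the job. What is shaped like the part that bears brick_prop_mid but blue is not meant. What is shaped like the part that bears square_prop_mid but green is not meant.

How it is judged:
At the end, for the whole second after the job is handed in: Props upright (0.12 rad) on their own boards, within 12 mm of the outline centre, square and oblong turned to fit within 0.3 rad; both rings flat in the tube, within 6 mm of its axis, thick one on the floor, thin one on it (heights within 4 mm); all at rest (below 0.02 m/s) (horizontal distance between round_prop_mid and round_outline below 0.012 m and z of round_prop_mid in the frame of round_outline between 0.024 and 0.036 m and angle between the z axis of round_prop_mid and the z axis of round_outline, either way round below 0.12 rad and horizontal distance between square_prop_mid and square_outline below 0.012 m and z of square_prop_mid in the frame of square_outline between 0.024 and 0.036 m and angle between the z axis of square_prop_mid and the z axis of square_outline, either way round below 0.12 rad and horizontal distance between brick_prop_mid and brick_outline below 0.012 m and z of brick_prop_mid in the frame of brick_outline between 0.024 and 0.036 m and angle between the z axis of brick_prop_mid and the z axis of brick_outline, either way round below 0.12 rad and angle between the x axis of brick_prop_mid and the x axis of brick_outline, either way round below 0.3 rad and (angle between the x axis of square_prop_mid and the x axis of square_outline, either way round below 0.3 rad or angle between the y axis of square_prop_mid and the x axis of square_outline, either way round below 0.3 rad) and horizontal distance between each of thick_ring_mid, thin_ring_mid and tube_floor below 0.006 m and z of thick_ring_mid in the frame of tube_floor between 0.007 and 0.015 m and angle between the z axis of each of thick_ring_mid, thin_ring_mid and the z axis of tube_floor, either way round below 0.15 rad and z of thin_ring_mid in the frame of tube_floor between 0.025 and 0.033 m and linear speed of each of round_prop, square_prop, brick_prop, thick_ring, thin_ring below 0.02 m/s); the robot touches nothing.
It fails at once if the unfired pot is moved by more than 15 mm or tipped (distance of pot from where it was at the start of the episode above 0.015 m or angle between pot's own z axis and vertical above 0.2 rad).
It also fails if it takes over 128 s, if anything falls off the work surface, if the arm or the gripper's body presses on something with over 40 N, if the wrist force passes 120 N, or if a joint passes its speed limit or range.

## Robot

A 6-joint arm with a two-finger parallel gripper is mounted at the origin on the work surface. World frame = base frame: x ahead of the robot, y to its left, z up, the work surface at z = 0. Lengths are in m, angles in rad, forces in N, time in s.
With the tool pointing down it reaches from about 0.275 to 0.725 m from the base axis. Payload 5.6 kg.
Tool frame: the origin (TCP) lies on the mounting face of the last link; the fingertips stand 173 mm ahead of it and the grasp point (between the pads) lies 155 mm ahead of it; z points along the fingers, y is the direction in which the jaws open and shut (so a half turn about z gives the same grasp; the last joint's range is limited). The gripper opens to 85 mm and grips with 20 to 120 N. Pads are 22 mm wide; open, the fingers measure 114 mm over their backs; the gripper's body (76 mm by 85 mm) begins 54 mm behind the grasp point. The pads swing forward as they close: fully open they stand 13 mm farther back than shut.
Start: joints at [1.577, 0.255, 0.108, 0, -1.424, -0.285], TCP at [0.151, 0.529, 0.405] pointing down, gripper open.
Joint ranges: [-2.95, 2.95], [-1.21, 1.97], [-1.09, 1.5], [-2.87, 1.71], [-2.94, -0.07], [-3.05, 3.05]. Speed limits (rad/s): [2.57, 2.57, 3.14, 3.14, 3.14, 3.14].

## Interface

Orientations are given as a unit quaternion [w, x, y, z].
In Python, from workcell import r, imaging, finish_job gives the robot as it stands.
- The arm moves only by the tool step_arm, never from a script. Its argument "rows" is a list that holds one entry, the list of rows, each a list of 7 numbers: the turn, a rotation vector about the tool's x, y, z in rad, then the shift along the tool's x, y, z in m, then the opening, from 0 (shut) to 1 (fully open). In form: [[[ax, ay, az, dx, dy, dz, jaw], ...]]. A call has 1 to 8 rows; each row is the pose to reach, as a shift and turn from the pose commanded when the call began, along the tool's axes at that moment; what a row does not reach only later rows make up. A row lasts 1/12 s, in which the tool goes at most 41.7 mm and 7.16 degrees, less where a joint would pass 70% of its speed; a pose out of reach is approached as far as the arm can. A call with a gripper value outside its range is refused whole. The fingers move at their own pace and stop on an object; "grip_force" is the grip in N (left out, the last holds). Time passes only in rows, so rows that repeat a pose let the fingers close. It gives the time, the measured TCP pose, the force and the opening at its end, in the units of the state.
- r.sense(): the state, without advancing time (a new reading comes with each control period).
- imaging.grab_frame(name): name is "side" or "top"; returns a dict with "image" (400x640x3 uint8, red, green, blue), "z_map" (400x640 float32, m along the optical axis (not along the pixel's ray), 0 where there is no reading), "fx", "fy", "cx", "cy" (pixels), "rvec" (rotation vector, rad) and "tvec" (3), from world to camera coordinates, as OpenCV has them. Camera axes: x right, y down, z forward; pixel columns grow to the right and rows downward; lengths in m; the calibration is good to about 2 mm. A picture is of the moment at which its call begins.
- finish_job(): hands the job in, once; it reports no verdict.
The state is a dict: "clock": time; "qpos": joint angles; "joint_velocities": joint speeds; "joint_torque": joint torques, N m; "ee_pos": TCP position; "tcp_rot": TCP orientation; "ft_force": force on the tool from outside, world axes, zero at the start; "torque": the same for the moment, N m; "grip_width": finger opening in m.
Only numpy, scipy, OpenCV 4.12 (cv2) and the standard library are available. Lean on these libraries where they do the work, as an engineer would, in place of code of your own. Each camera call takes 0.05 s, during which the arm holds its last target. There are 200 camera calls.

## Working session

There is one attempt and no reset: what is moved stays moved. The work goes in short steps, Python scripts to look and compute and a tool call to move; the robot and the scene stay as the last step left them, time stands still between calls to the robot, and variables do not carry over. Pictures are saved under pics/ and viewed, on a budget of 14 in all, crops included, one or two more only if the job needs it, and the job is handed in when it is done.

Besides the shell and the picture viewer there is one more tool, called after "Call:" as name(argument=value, ...) on one line, values as JSON. step_arm: Moves the arm, as the interface text tells. Its arguments: {"type":"object","properties":{"rows":{"type":"array","items":{"type":"array","items":{"type":"array","items":{"type":"number"}}}},"grip_force":{"type":"number"}},"required":["rows"]}

```bash
mkdir -p pics; ls
cat > h.py <<'E'
import numpy as np, cv2
from workcell import r, imaging, finish_job
def grab(n):
    f=imaging.grab_frame(n); f['R']=cv2.Rodrigues(np.array(f['rvec'],float))[0]; f['t']=np.array(f['tvec'],float).ravel(); return f
def world(f):
    v,u=np.mgrid[0:400,0:640]; z=f['z_map'].astype(float)
    P=np.stack([(u-f['cx'])/f['fx']*z,(v-f['cy'])/f['fy']*z,z],-1)
    W=(P-f['t'])@f['R']; W[z==0]=np.nan; return W
E
python3 - <<'E'
from h import *
for n in ('top','side'):
    f=grab(n); np.save(f'{n}0.npy',f,allow_pickle=True)
    cv2.imwrite(f'pics/{n}0.png',f['image'][...,::-1]); print(n,f['fx'],-f['R'].T@f['t'],f['R'].round(2).tolist())
s=r.sense(); print({k:np.round(v,3).tolist() for k,v in s.items()})
E
```

```text
pics
top 414.87502658716335 [0.21487408 0.06275748 1.26254124] [[0.01, -1.0, 0.0], [-0.98, -0.01, -0.2], [0.2, -0.0, -0.98]]
side 401.1991382234769 [ 0.0473574  -0.64690834  0.8267529 ] [[0.84, -0.53, -0.02], [-0.37, -0.56, -0.74], [0.39, 0.64, -0.67]]
{'clock': 0.1, 'qpos': [1.577, 0.256, 0.107, -0.0, -1.424, -0.285], 'joint_velocities': [-0.001, -0.003, 0.002, 0.001, -0.0, -0.0], 'joint_torque': [-0.002, -38.76, 23.847, 5.378, -0.004, -0.0], 'ee_pos': [0.151, 0.529, 0.404], 'tcp_rot': [0.001, 0.99, -0.139, -0.0], 'ft_force': [-0.889, 0.015, -0.548], 'torque': [-0.002, 0.029, -0.034], 'grip_width': 0.086}
```

View pics/top0.png

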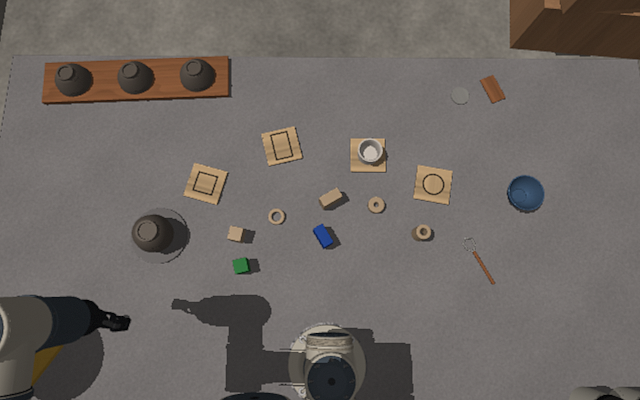

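View pics/side0.png

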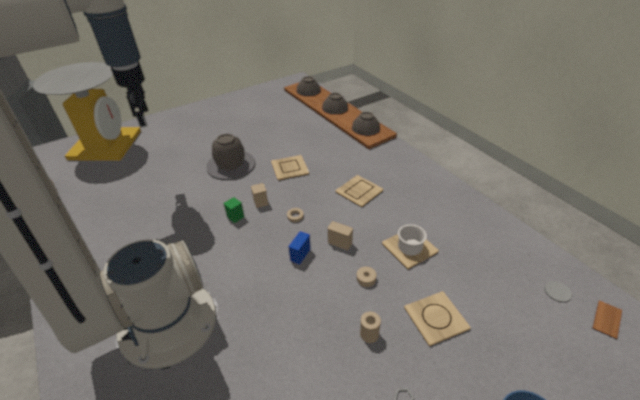

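The top view shows the candidates:
- **Square:** buff post at (236,233); the green one at (241,266) is not meant.
- **Brick:** buff block at (331,198); the blue one at (323,237) is not meant.
- **Rings and round prop:** thin ring (277,216), thick ring (376,205), round prop (423,232).
- **Targets:** square outline (206,184), brick outline (281,146), tube (370,151), round outline (434,184).
- **Leave alone:** the pot at (152,233).

I'll check these choices in a crop and measure.

```bash
cat > meas.py <<'E'
from h import *
def top_rect(W,px,zlo,zhi,rad=16):
    u,v=px; m=np.zeros((400,640),bool); m[v-rad:v+rad,u-rad:u+rad]=1
    m&=(W[...,2]>zlo)&(W[...,2]<zhi)
    P=W[m]; q=(P[:,:2]*1000).astype(np.float32)
    (c,s,a)=cv2.minAreaRect(q); (cc,rr)=cv2.minEnclosingCircle(q)
    return len(P),np.round(c,1),np.round(s,1),round(a,1),np.round(cc,1),round(rr,1),P[:,2].mean().round(4)
def pix2w(f,uv,z):
    d=f['R'].T@np.array([(uv[0]-f['cx'])/f['fx'],(uv[1]-f['cy'])/f['fy'],1]); o=-f['R'].T@f['t']
    return o+d*(z-o[2])/d[2]
E
python3 - <<'E'
from meas import *
T=np.load('top0.npy',allow_pickle=True).item(); S=np.load('side0.npy',allow_pickle=True).item()
cv2.imwrite('pics/crop0.png',cv2.resize(T['image'][125:275,180:460,::-1],(784,420),interpolation=cv2.INTER_CUBIC))
W=world(T); V=world(S)
for n,pt,ps,z in [('sq',(236,233),(260,195),.06),('brick',(331,198),(340,235),.06),('round',(423,232),(371,325),.06),('thin',(277,216),(296,215),.014),('thick',(376,205),(367,277),.022),('tube',(370,151),(411,238),.056),
  ('sqB',(206,184),(290,167),.01),('brB',(281,146),(359,190),.01),('tubeB',(368,155),(410,245),.01),('rdB',(434,184),(437,317),.01)]:
    h=.008 if z>.015 else .004
    for X,p in ((W,pt),(V,ps)):
        print(n,top_rect(X,p,z-h,z+h,28 if n[-1]=='B' or X is V else 17))
E
```

```text
sq (191, array([366.3, 265.8]), array([41. , 40.2]), 78.0, array([365.7, 266. ]), 27.0, np.float64(0.0587))
sq (214, array([327.3, 260. ]), array([130.4,  52.3]), 10.2, array([328.6, 252.9]), 67.3, np.float64(0.0585))
brick (232, array([477.1, -13.5]), array([32.7, 63.5]), 31.0, array([476.6, -13.1]), 34.2, np.float64(0.0584))
brick (243, array([478.7, -12.8]), array([35.7, 64.5]), 30.9, array([479.5, -13.3]), 34.3, np.float64(0.0586))
round (137, array([ 374.6, -283.6]), array([41.3, 41. ]), 2.0, array([ 374.5, -283.8]), 21.9, np.float64(0.0583))
round (249, array([ 375.4, -283.6]), array([42.1, 41.6]), 57.6, array([ 376.1, -283.5]), 21.7, np.float64(0.0588))
thin (112, array([424.6, 149. ]), array([45.8, 46.8]), 89.5, array([425.4, 148.7]), 25.0, np.float64(0.0133))
thin (106, array([427.5, 150.7]), array([49. , 45.9]), 67.2, array([426.5, 150.3]), 26.5, np.float64(0.0132))
thick (187, array([ 461.9, -155.2]), array([47.8, 47.7]), 38.9, array([ 462.3, -155.4]), 24.8, np.float64(0.0208))
thick (254, array([ 463.4, -154. ]), array([47.1, 48.5]), 49.4, array([ 464.6, -153.9]), 25.4, n
[... 455 characters left out ...]
at64(0.0094))
brB (917, array([669.8, 143.1]), array([146.1, 110.6]), 15.0, array([669.5, 144.2]), 90.9, np.float64(0.0091))
brB (754, array([654.2, 137.5]), array([114.3, 113.1]), 15.6, array([654.7, 139.3]), 75.7, np.float64(0.0095))
tubeB (599, array([ 610.4, -132.1]), array([142.7, 125.8]), 6.4, array([ 605.4, -135.7]), 89.1, np.float64(0.0096))
tubeB (704, array([ 626.2, -135.4]), array([110.4, 111.6]), 88.5, array([ 625.3, -136.2]), 74.4, np.float64(0.0096))
rdB (1043, array([ 524.5, -339.1]), array([155.1, 145.8]), 16.0, array([ 534.3, -348. ]), 88.2, np.float64(0.0095))
rdB (1917, array([ 531.5, -335. ]), array([111.4, 110.4]), 79.8, array([ 533.1, -335.3]), 76.7, np.float64(0.0099))
```

View pics/crop0.png

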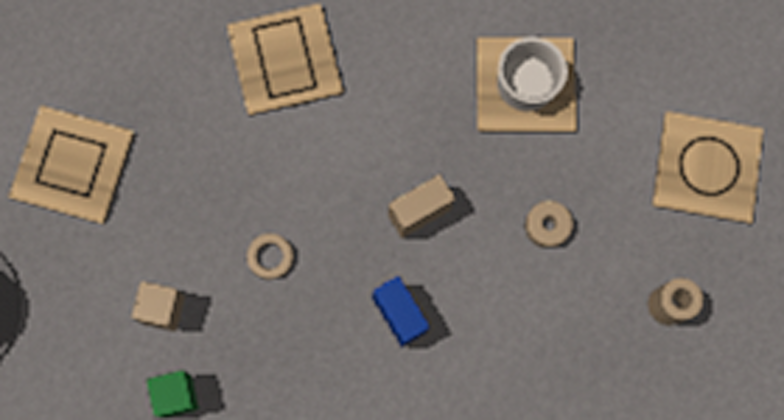

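The crop confirms the choice: buff square (155,303), buff brick (422,203), round prop (681,300), thin wide-holed ring (270,256) and thick small-holed ring (549,222). Next I'll measure the outlines by their dark lines.

Run:
```python
from meas import *
T=np.load('top0.npy',allow_pickle=True).item(); S=np.load('side0.npy',allow_pickle=True).item()
for n,pt,ps in [('sq',(206,184),(290,167)),('brick',(281,146),(359,190)),('round',(433,184),(437,317))]:
    for nm,F,(u,v) in (('top',T,pt),('side',S,ps)):
        g=cv2.cvtColor(F['image'],cv2.COLOR_RGB2GRAY).astype(float); W=world(F)
        c=pix2w(F,(u,v),.01)
        yy,xx=np.mgrid[v-30:v+30,u-30:u+30]
        P=np.array([pix2w(F,p,.01) for p in zip(xx.ravel(),yy.ravel())])[:,:2]*1000
        gg=g[v-30:v+30,u-30:u+30].ravel(); d=np.hypot(*(P-c[:2]*1000).T)
        s=(d<52); bg=np.median(gg[s]); m=s&(gg<bg-25)
        # keep blob nearest centre
        img=np.zeros((60,60),np.uint8); img.ravel()[m]=1
        k,lab,st,ce=cv2.connectedComponentsWithStats(img,connectivity=8); b=1+np.argmax(st[1:,4])
        q=P[(lab==b).ravel()].astype(np.float32)
        r_=cv2.minAreaRect(q); e=cv2.minEnclosingCircle(q)
        print(n,nm,len(q),np.round(r_[0],1),np.round(r_[1],1),round(r_[2],1),np.round(e[0],1),round(e[1],1))
# green/blue distractors + heights, square with side (buff)
W=world(T); V=world(S)
print(top_rect(V,(260,190),.05,.07,9)); print('blue',top_rect(W,(323,237),.05,.07)); print('green',top_rect(W,(241,266),.05,.07))
```

```text
sq top 160 [528.5 374.3] [66.9 66.1] 74.8 [527.8 374. ] 44.3
sq side 29 [510.6 379.4] [66.7 23.7] 85.4 [513.7 379.1] 33.4
brick top 146 [654.  139.7] [88.6 59.8] 14.2 [654.8 138.5] 49.8
brick side 24 [651.3 111.6] [55.4  6.7] 12.3 [650.7 114.2] 27.7
round top 129 [ 531.2 -335.5] [64.1 69.6] 0.4 [ 530.5 -335.3] 35.7
round side 178 [ 532.1 -335.6] [66.6 68.8] 56.8 [ 532.5 -334.8] 34.8
(137, array([368.3, 266.3]), array([42.6, 39.9]), 78.2, array([367.7, 266.7]), 26.2, np.float64(0.0583))
blue (245, array([362.1,   8.6]), array([63.8, 32.6]), 30.9, array([361.6,   8.9]), 34.2, np.float64(0.0587))
green (200, array([273.5, 246.5]), array([39.6, 40.2]), 14.5, array([273.5, 245.9]), 25.9, np.float64(0.0586))
```

```bash
cat > plan.py <<'E'
# args: x y z(mm, TCP) phi(deg) [;more waypoints]; prints rotvec+shift from the current pose in tool axes
import sys
from h import *
from scipy.spatial.transform import Rotation as Ro
s=r.sense(); R0=Ro.from_quat(np.roll(s['tcp_rot'],-1)); p0=np.array(s['ee_pos'])
print('t',round(s['clock'],2),'p',(p0*1000).round(1),'phi',np.degrees(np.arctan2(*R0.as_matrix()[[1,0],0])).round(2),'w',round(s['grip_width'],4),'F',np.round(s['ft_force'],1))
for a in ' '.join(sys.argv[1:]).split(';'):
    if not a.strip(): continue
    x,y,z,ph=map(float,a.split()); c,n=np.cos(np.radians(ph)),np.sin(np.radians(ph))
    D=Ro.from_matrix([[c,n,0],[n,-c,0],[0,0,-1]])
    print((R0.inv()*D).as_rotvec().round(3),R0.inv().apply(np.array([x,y,z])/1e3-p0).round(4))
E
python3 plan.py "367 266 300 -12; 367 266 187 -12"
python3 - <<'E'
from meas import *
T=np.load('top0.npy',allow_pickle=True).item(); W=world(T)
print('pot',top_rect(W,(155,233),.09,.13,30)); print('potbat',top_rect(W,(160,235),.006,.03,32))
E
```

```text
t 0.1 p [151.3 528.6 403.9] phi -15.98 w 0.0857 F [-0.9  0.  -0.5]
[ 0.002 -0.    -0.069] [0.2797 0.1929 0.1042]
[ 0.002 -0.    -0.069] [0.2797 0.1927 0.2172]
pot (885, array([365.2, 503.8]), array([95.1, 94.6]), 55.2, array([364.3, 504. ]), 49.1, np.float64(0.1019))
potbat (691, array([370.3, 505. ]), array([178. , 169.9]), 5.0, array([377.2, 522.3]), 105.7, np.float64(0.0083))
```

Call:
step_arm(rows=[[[0, 0, -0.07, 0.28, 0.193, 0.1, 1], [0, 0, -0.07, 0.28, 0.193, 0.1, 1], [0, 0, -0.07, 0.28, 0.193, 0.1, 1], [0, 0, -0.07, 0.28, 0.193, 0.1, 1], [0, 0, -0.07, 0.28, 0.193, 0.1, 1], [0, 0, -0.07, 0.28, 0.193, 0.1, 1], [0, 0, -0.07, 0.28, 0.193, 0.1, 1], [0, 0, -0.07, 0.28, 0.193, 0.1, 1]]], grip_force=40)

```text
clock: 0.77
ee_pos: [0.3551, 0.2799, 0.31]
tcp_rot: [0.0, 0.995, -0.104, -0.0]
ft_force: [1.8, 1.7, 0.0]
grip_width: 0.0852
```

```bash
python3 plan.py "367 266 260 -12; 367 266 187 -12"
```

```text
t 0.77 p [355.1 279.9 310. ] phi -11.94 w 0.0852 F [1.8 1.7 0. ]
[0.    0.    0.001] [0.0145 0.0112 0.05  ]
[0.    0.    0.001] [0.0145 0.0112 0.123 ]
```

Call:
step_arm(rows=[[[0, 0, 0, 0, 0, 0, 1], [0, 0, 0, 0, 0, 0, 1], [0, 0, 0, 0, 0, 0, 1]]])

```text
clock: 1.02
ee_pos: [0.3546, 0.2818, 0.3106]
tcp_rot: [0.0, 0.995, -0.105, -0.0]
ft_force: [-0.7, 0.4, 0.7]
grip_width: 0.0852
```

```bash
python3 plan.py "367 266 260 -12; 367 266 187 -12"
```

```text
t 1.02 p [354.6 281.8 310.6] phi -12.02 w 0.0852 F [-0.7  0.4  0.7]
[ 0.  0. -0.] [0.0154 0.0128 0.0506]
[ 0.  0. -0.] [0.0154 0.0128 0.1236]
```

Call:
step_arm(rows=[[[0, 0, 0, 0.015, 0.013, 0.04, 1], [0, 0, 0, 0.0154, 0.0128, 0.07, 1], [0, 0, 0, 0.0154, 0.0128, 0.1, 1], [0, 0, 0, 0.0154, 0.0128, 0.1236, 1], [0, 0, 0, 0.0154, 0.0128, 0.1236, 0.6], [0, 0, 0, 0.0154, 0.0128, 0.1236, 0.3], [0, 0, 0, 0.0154, 0.0128, 0.1236, 0], [0, 0, 0, 0.0154, 0.0128, 0.1236, 0]]])

```text
clock: 1.68
ee_pos: [0.3674, 0.2675, 0.1891]
tcp_rot: [-0.002, 0.995, -0.103, 0.001]
ft_force: [-2.6, -1.9, 11.2]
grip_width: 0.0394
```

Call:
step_arm(rows=[[[0, 0, 0, 0, 0, 0, 0], [0, 0, 0, 0, 0, 0, 0], [0, 0, 0, 0, 0, 0, 0], [0, 0, 0, 0, 0, 0, 0], [0, 0, 0, 0, 0, -0.02, 0], [0, 0, 0, 0, 0, -0.05, 0], [0, 0, 0, 0, 0, -0.08, 0]]])

```text
clock: 2.27
ee_pos: [0.3665, 0.2656, 0.2681]
tcp_rot: [0.001, 0.995, -0.104, -0.001]
ft_force: [1.7, 1.1, -1.3]
grip_width: 0.0392
```

```bash
python3 plan.py "529 374 260 -15; 529 374 199 -15"
python3 - <<'E'
from h import *
f=grab('side'); cv2.imwrite('pics/s1.png',cv2.resize(f['image'][60:260,160:420,::-1],(780,600)))
E
```

```text
t 2.27 p [366.5 265.6 268.1] phi -11.97 w 0.0392 F [ 1.7  1.1 -1.3]
[0.002 0.001 0.053] [ 0.1365 -0.1398  0.0077]
[0.002 0.001 0.053] [ 0.1366 -0.1399  0.0687]
```

View pics/s1.png

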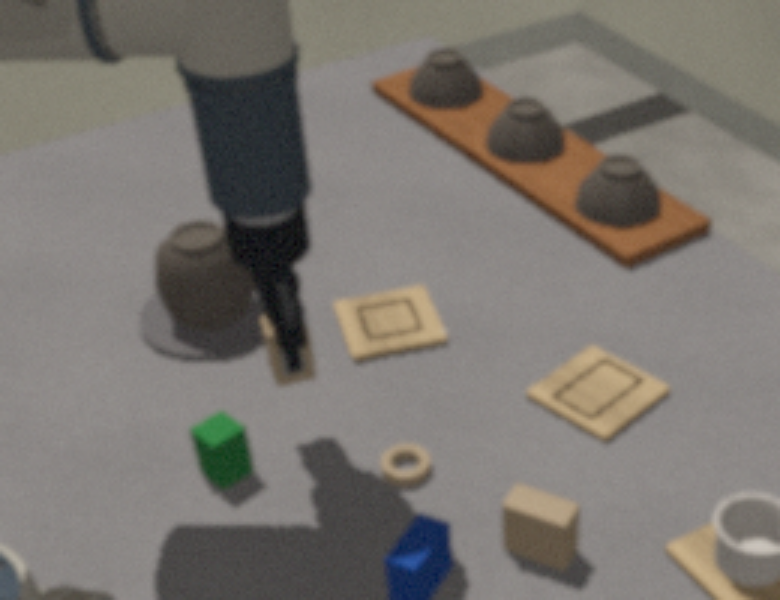

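Crop shows the post held upright between the fingers at (292,345). Now placing it.

Call:
step_arm(rows=[[[0, 0, 0.01, 0.025, -0.025, 0, 0], [0, 0, 0.03, 0.053, -0.054, 0, 0], [0, 0, 0.05, 0.08, -0.082, 0, 0], [0, 0, 0.053, 0.107, -0.11, 0, 0], [0, 0, 0.053, 0.128, -0.131, 0, 0], [0, 0, 0.053, 0.1365, -0.14, 0.01, 0], [0, 0, 0.053, 0.1365, -0.14, 0.03, 0], [0, 0, 0.053, 0.1365, -0.14, 0.05, 0]]])

```text
clock: 2.98
ee_pos: [0.5303, 0.3752, 0.2166]
tcp_rot: [-0.001, 0.991, -0.131, 0.0]
ft_force: [0.4, -0.2, -2.5]
grip_width: 0.0399
```

```bash
python3 plan.py "529 374 198 -15"
```

```text
t 2.98 p [530.3 375.2 216.6] phi -15.04 w 0.0399 F [ 0.4 -0.2 -2.5]
[-0.002 -0.001 -0.001] [-0.0009  0.0016  0.0186]
```

Call:
step_arm(rows=[[[0, 0, 0, 0, 0.001, 0.008, 0], [0, 0, 0, 0, 0.001, 0.014, 0], [0, 0, 0, 0, 0.001, 0.019, 0], [0, 0, 0, 0, 0.001, 0.0195, 0], [0, 0, 0, 0, 0.001, 0.0195, 0.65], [0, 0, 0, 0, 0.001, 0.0195, 0.85], [0, 0, 0, 0, 0.001, 0.0195, 1], [0, 0, 0, 0, 0.001, 0.0195, 1]]])

```text
clock: 3.65
ee_pos: [0.5294, 0.3739, 0.1982]
tcp_rot: [-0.0, 0.991, -0.13, 0.0]
ft_force: [0.3, -0.6, 0.5]
grip_width: 0.0848
```

Call:
step_arm(rows=[[[0, 0, 0, 0, 0, 0, 1], [0, 0, 0, 0, 0, -0.02, 1], [0, 0, 0, 0, 0, -0.055, 1], [0, 0, 0, 0, 0, -0.08, 1], [0, 0, 0, 0, 0, -0.1, 1], [0, 0, 0, 0, 0, -0.1, 1]]])

```text
clock: 4.15
ee_pos: [0.5303, 0.3744, 0.3034]
tcp_rot: [-0.003, 0.991, -0.13, 0.003]
ft_force: [-0.0, 1.1, -0.1]
grip_width: 0.0854
```

```bash
python3 plan.py "477.5 -13.3 290 -59; 426 150 290 -15;426 150 174 -15"
```

```text
t 4.15 p [530.3 374.4 303.4] phi -14.97 w 0.0854 F [-0.   1.1 -0.1]
[-0.009 -0.003  0.768] [0.0491 0.3883 0.0108]
[-0.008 -0.006  0.001] [-0.0429  0.2438  0.0113]
[-0.008 -0.006  0.001] [-0.0436  0.2447  0.1273]
```

Call:
step_arm(rows=[[[0, 0, 0.77, 0.049, 0.388, 0.01, 1], [0, 0, 0.77, 0.049, 0.388, 0.01, 1], [0, 0, 0.77, 0.049, 0.388, 0.01, 1], [0, 0, 0.77, 0.049, 0.388, 0.01, 1], [0, 0, 0.77, 0.049, 0.388, 0.01, 1], [0, 0, 0.77, 0.049, 0.388, 0.01, 1], [0, 0, 0.77, 0.049, 0.388, 0.01, 1], [0, 0, 0.77, 0.049, 0.388, 0.01, 1]]])

```text
clock: 4.82
ee_pos: [0.4831, 0.0418, 0.289]
tcp_rot: [-0.0, 0.87, -0.494, 0.0]
ft_force: [1.1, -0.3, -0.2]
grip_width: 0.0855
```

Call:
step_arm(rows=[[[0, 0, 0, 0, 0, 0, 1], [0, 0, 0, 0, 0, 0, 1], [0, 0, 0, 0, 0, 0, 1]]])

```text
clock: 5.07
ee_pos: [0.4841, 0.0436, 0.2891]
tcp_rot: [-0.0, 0.87, -0.494, 0.0]
ft_force: [0.6, 1.0, 0.2]
grip_width: 0.0855
```

```bash
python3 plan.py "477.5 -13.3 240 -59; 477.5 -13.3 187 -59"
```

```text
t 5.07 p [484.1  43.6 289.1] phi -59.16 w 0.0855 F [0.6 1.  0.2]
[-0.001 -0.    -0.003] [0.0455 0.0349 0.0491]
[-0.001 -0.    -0.003] [0.0455 0.0349 0.1021]
```

Call:
step_arm(rows=[[[0, 0, 0, 0.03, 0.023, 0.01, 1], [0, 0, 0, 0.0455, 0.035, 0.03, 1], [0, 0, 0, 0.0455, 0.035, 0.055, 1], [0, 0, 0, 0.0455, 0.035, 0.08, 1], [0, 0, 0, 0.0455, 0.035, 0.102, 1], [0, 0, 0, 0.0455, 0.035, 0.102, 0.6], [0, 0, 0, 0.0455, 0.035, 0.102, 0.3], [0, 0, 0, 0.0455, 0.035, 0.102, 0]]])

```text
clock: 5.73
ee_pos: [0.4783, -0.0124, 0.1882]
tcp_rot: [-0.0, 0.87, -0.493, 0.001]
ft_force: [0.9, 0.4, 1.1]
grip_width: 0.0514
```

Call:
step_arm(rows=[[[0, 0, 0, 0, 0, 0, 0], [0, 0, 0, 0, 0, 0, 0], [0, 0, 0, 0, 0, 0, 0], [0, 0, 0, 0, 0, -0.02, 0], [0, 0, 0, 0, 0, -0.05, 0], [0, 0, 0, 0, 0, -0.075, 0], [0, 0, 0, 0, 0, -0.08, 0], [0, 0, 0, 0, 0, -0.08, 0]]])

```text
clock: 6.4
ee_pos: [0.4776, -0.0133, 0.2688]
tcp_rot: [-0.001, 0.87, -0.493, 0.001]
ft_force: [-0.4, 0.6, -4.2]
grip_width: 0.0316
```

```bash
python3 plan.py "654.2 139.2 267 15; 654.2 139.2 198 15"
```

```text
t 6.4 p [477.6 -13.3 268.8] phi -59.13 w 0.0316 F [-0.4  0.6 -4.2]
[-0.003 -0.003 -1.294] [-0.0403 -0.2298  0.0027]
[-0.003 -0.003 -1.294] [-0.0403 -0.2296  0.0717]
```

Call:
step_arm(rows=[[[0, 0, -0.1, -0.004, -0.02, 0, 0], [0, 0, -0.21, -0.009, -0.05, 0, 0], [0, 0, -0.33, -0.014, -0.08, 0, 0], [0, 0, -0.45, -0.019, -0.11, 0, 0], [0, 0, -0.57, -0.024, -0.14, 0, 0], [0, 0, -0.69, -0.03, -0.17, 0, 0], [0, 0, -0.81, -0.035, -0.2, 0, 0], [0, 0, -0.93, -0.04, -0.23, 0, 0]]])

```text
clock: 7.07
ee_pos: [0.6544, 0.1399, 0.2643]
tcp_rot: [0.001, 0.999, -0.048, -0.002]
ft_force: [1.0, -0.1, -2.2]
grip_width: 0.0317
```

```bash
python3 plan.py "654.2 139.2 267 15; 654.2 139.2 198 15"
```

```text
t 7.07 p [654.4 139.9 264.3] phi -5.51 w 0.0317 F [ 1.  -0.1 -2.2]
[ 0.001  0.004 -0.358] [-0.0002  0.0008 -0.0027]
[ 0.001  0.004 -0.358] [0.0001 0.0007 0.0663]
```

Call:
step_arm(rows=[[[0, 0, -0.12, 0, 0, 0, 0], [0, 0, -0.24, 0, 0, 0, 0], [0, 0, -0.358, 0, 0, 0.005, 0], [0, 0, -0.358, 0, 0, 0.02, 0], [0, 0, -0.358, 0, 0, 0.04, 0], [0, 0, -0.358, 0, 0, 0.052, 0], [0, 0, -0.358, 0, 0, 0.052, 0], [0, 0, -0.358, 0, 0, 0.052, 0]]])

```text
clock: 7.73
ee_pos: [0.6535, 0.1387, 0.2127]
tcp_rot: [0.001, 0.992, 0.128, -0.002]
ft_force: [-0.7, 0.2, -2.4]
grip_width: 0.0312
```

```bash
python3 plan.py "654.2 139.2 198 15"
python3 - <<'E'
from h import *
f=grab('side'); cv2.imwrite('pics/s2.png',cv2.resize(f['image'][120:260,250:450,::-1],(800,560)))
E
```

```text
t 7.73 p [653.5 138.7 212.7] phi 14.67 w 0.0312 F [-0.7  0.2 -2.4]
[ 0.001  0.005 -0.006] [ 0.0009 -0.0003  0.0147]
```

View pics/s2.png

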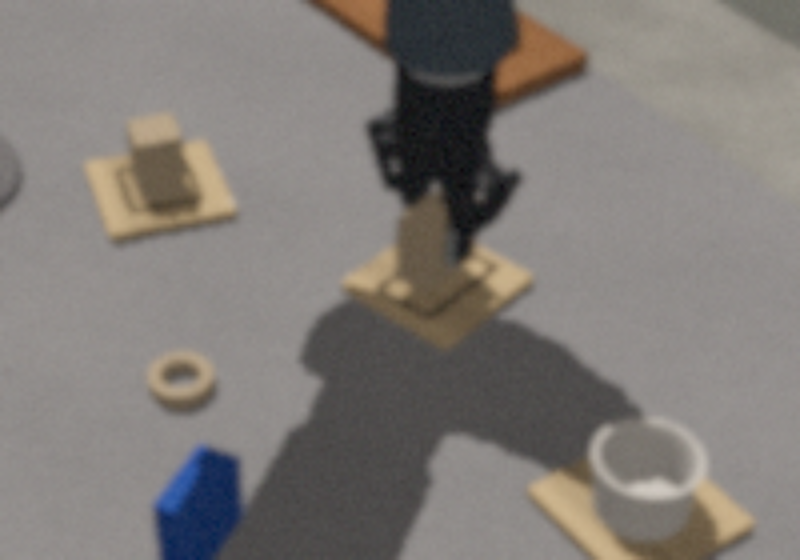

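Crop: the square post stands inside its outline at (158,165). The brick is held just above its outline at (430,260), in line with it. Now I'll lower it.

Call:
step_arm(rows=[[[0, 0.003, -0.005, 0.001, 0, 0.006, 0], [0, 0.003, -0.005, 0.001, 0, 0.011, 0], [0, 0.003, -0.005, 0.001, 0, 0.014, 0], [0, 0.003, -0.005, 0.001, 0, 0.015, 0], [0, 0.003, -0.005, 0.001, 0, 0.015, 0.5], [0, 0.003, -0.005, 0.001, 0, 0.015, 0.75], [0, 0.003, -0.005, 0.001, 0, 0.015, 1], [0, 0.003, -0.005, 0.001, 0, 0.015, 1]]])

```text
clock: 8.45
ee_pos: [0.6554, 0.1394, 0.2008]
tcp_rot: [-0.0, 0.991, 0.13, 0.002]
ft_force: [-0.1, 0.6, 0.7]
grip_width: 0.077
```

Call:
step_arm(rows=[[[0, 0, 0, 0, 0, 0, 1], [0, 0, 0, 0, 0, 0, 1], [0, 0, 0, 0, 0, -0.02, 1], [0, 0, 0, 0, 0, -0.05, 1], [0, 0, 0, 0, 0, -0.08, 1], [0, 0, 0, 0, 0, -0.08, 1], [0, 0, 0, 0, 0, -0.08, 1]]])

```text
clock: 9.03
ee_pos: [0.6554, 0.1394, 0.2829]
tcp_rot: [-0.001, 0.991, 0.13, 0.004]
ft_force: [-0.8, -0.8, -1.5]
grip_width: 0.0854
```

```bash
python3 plan.py "463 -154.7 278 -15; 463 -154.7 182 -15; 375 -283.6 278 -15"
```

```text
t 9.03 p [655.4 139.4 282.9] phi 14.97 w 0.0854 F [-0.8 -0.8 -1.5]
[-0.003 -0.008  0.523] [-0.2619  0.2344  0.0025]
[-0.003 -0.008  0.523] [-0.2627  0.2345  0.0985]
[-0.003 -0.008  0.523] [-0.3802  0.3362  0.0014]
```

Call:
step_arm(rows=[[[0, 0, 0.52, -0.262, 0.234, 0, 1], [0, 0, 0.52, -0.262, 0.234, 0, 1], [0, 0, 0.52, -0.262, 0.234, 0, 1], [0, 0, 0.52, -0.262, 0.234, 0, 1], [0, 0, 0.52, -0.262, 0.234, 0, 1], [0, 0, 0.52, -0.262, 0.234, 0, 1], [0, 0, 0.52, -0.262, 0.234, 0, 1], [0, 0, 0.52, -0.262, 0.234, 0, 1]]])

```text
clock: 9.7
ee_pos: [0.4702, -0.1408, 0.2786]
tcp_rot: [-0.001, 0.992, -0.129, 0.001]
ft_force: [0.9, -0.9, -0.2]
grip_width: 0.0852
```

Call:
step_arm(rows=[[[0, 0, 0, 0, 0, 0, 1], [0, 0, 0, 0, 0, 0, 1], [0, 0, 0, 0, 0, 0, 1]]])

```text
clock: 9.95
ee_pos: [0.472, -0.1396, 0.2789]
tcp_rot: [-0.001, 0.992, -0.129, 0.001]
ft_force: [0.1, 0.2, -0.2]
grip_width: 0.0856
```

```bash
python3 plan.py "463 -154.7 182 -15"
```

```text
t 9.95 p [ 472.  -139.6  278.9] phi -14.88 w 0.0856 F [ 0.1  0.2 -0.2]
[-0.002 -0.002  0.002] [-0.005   0.0171  0.0968]
```

Call:
step_arm(rows=[[[0, 0, 0, -0.005, 0.017, 0.02, 1], [0, 0, 0, -0.005, 0.017, 0.05, 1], [0, 0, 0, -0.005, 0.017, 0.08, 1], [0, 0, 0, -0.005, 0.017, 0.099, 1], [0, 0, 0, -0.005, 0.017, 0.099, 0.7], [0, 0, 0, -0.005, 0.017, 0.099, 0.4], [0, 0, 0, -0.005, 0.017, 0.099, 0.3], [0, 0, 0, -0.005, 0.017, 0.099, 0.3]]])

```text
clock: 10.62
ee_pos: [0.4644, -0.1542, 0.182]
tcp_rot: [-0.001, 0.992, -0.128, 0.003]
ft_force: [-0.5, 0.0, -1.1]
grip_width: 0.0485
```

Call:
step_arm(rows=[[[0, 0, 0, 0, 0, 0, 0.3], [0, 0, 0, 0, 0, 0, 0.3], [0, 0, 0, 0, 0, 0, 0.3], [0, 0, 0, 0, 0, 0, 0.3], [0, 0, 0, 0, 0, -0.02, 0.3], [0, 0, 0, 0, 0, -0.05, 0.3], [0, 0, 0, 0, 0, -0.09, 0.3], [0, 0, 0, 0, 0, -0.09, 0.3]]])

```text
clock: 11.28
ee_pos: [0.4653, -0.1553, 0.2779]
tcp_rot: [0.0, 0.992, -0.128, 0.008]
ft_force: [1.9, 0.2, -0.5]
grip_width: 0.0482
```

```bash
python3 plan.py "626.5 -134.5 270 -15"
python3 - <<'E'
from h import *
f=grab('side'); cv2.imwrite('pics/s3.png',cv2.resize(f['image'][200:320,300:460,::-1],(800,600)))
E
```

```text
t 11.28 p [ 465.3 -155.3  277.9] phi -14.74 w 0.0482 F [ 1.9  0.2 -0.5]
[-0.002 -0.016  0.005] [ 0.1505 -0.0611  0.0105]
```

View pics/s3.png

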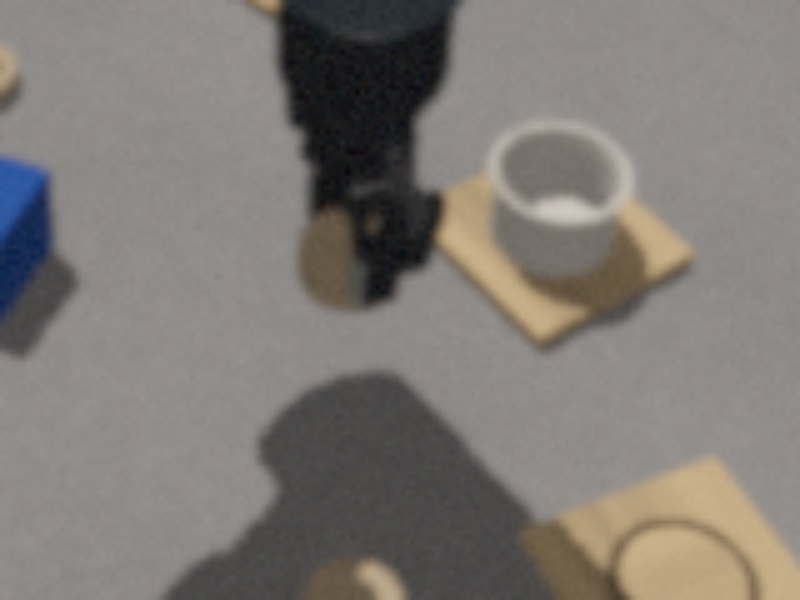

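The crop shows the ring at (335,255) looking tilted in the jaws. I'll measure the tilt from depth.

```bash
cat > tilt.py <<'E'
from h import *
f=grab('side'); W=world(f); im=f['image'].astype(int)
s=r.sense(); p=np.array(s['ee_pos'])
hsv=cv2.cvtColor(f['image'],cv2.COLOR_RGB2HSV)
m=(np.abs(W[...,0]-p[0])<.06)&(np.abs(W[...,1]-p[1])<.06)&(W[...,2]>p[2]-.215)&(W[...,2]<p[2]-.13)&(hsv[...,1]>60)
m&=W[...,2]>.03
P=W[m]; print(len(P),(P.min(0)*1000).round(),(P.max(0)*1000).round(),'tcp',(p*1000).round(1))
gx=np.gradient(W,axis=1); gy=np.gradient(W,axis=0); n=np.cross(gx,gy); n/=np.linalg.norm(n,axis=-1,keepdims=True)+1e-12
e=cv2.erode(m.astype(np.uint8),np.ones((3,3)))>0
for v,u in zip(*np.nonzero(e)): print((u,v),(W[v,u]*1000).round(),n[v,u].round(2)) if (u+v)%3==0 else 0
E
python3 tilt.py
```

```text
161 [ 440. -192.   97.] [ 487. -130.  141.] tcp [ 463.3 -154.7  272.3]
(np.int64(365), np.int64(244)) [ 467. -139.  117.] [-0.38  0.05 -0.92]
(np.int64(364), np.int64(245)) [ 465. -139.  115.] [-0.47  0.65 -0.6 ]
(np.int64(363), np.int64(246)) [ 461. -139.  114.] [ 0.13  0.45 -0.88]
(np.int64(366), np.int64(246)) [ 467. -144.  114.] [-0.07  0.28 -0.96]
(np.int64(362), np.int64(247)) [ 458. -140.  113.] [ 0.07 -0.16 -0.98]
(np.int64(364), np.int64(248)) [ 459. -146.  114.] [ 0.1  -0.45 -0.89]
(np.int64(363), np.int64(249)) [ 457. -146.  112.] [ 0.41 -0.29 -0.86]
(np.int64(362), np.int64(250)) [ 452. -148.  114.] [-0.31 -0.13 -0.94]
(np.int64(365), np.int64(250)) [ 457. -153.  115.] [-0.59  0.11 -0.8 ]
(np.int64(361), np.int64(251)) [ 448. -150.  114.] [ 0.14 -0.24 -0.96]
(np.int64(364), np.int64(251)) [ 455. -152.  112.] [-0.08 -0.26 -0.96]
(np.int64(367), np.int64(251)) [ 467. -149.  102.] [-0.29 -0.42 -0.86]
(np.int64(363), np.int64(252)) [ 450. -155.  114.] [ 0.3  -0.18 -0.94]
(np.int64(366), np.int64(252)) [ 455. -159.  115.] [-0.35 -0.52 -0.78]
(np.int64(362), np.int64(253)) [ 44
[... 326 characters left out ...]
t64(363), np.int64(255)) [ 444. -162.  114.] [ 0.26 -0.09 -0.96]
(np.int64(366), np.int64(255)) [ 450. -166.  114.] [ 0.38 -0.35 -0.86]
(np.int64(362), np.int64(256)) [ 441. -163.  113.] [ 0.86  0.4  -0.31]
(np.int64(365), np.int64(256)) [ 447. -167.  113.] [ 0.13 -0.29 -0.95]
(np.int64(364), np.int64(257)) [ 444. -167.  112.] [ 0.97  0.15 -0.19]
(np.int64(367), np.int64(257)) [ 449. -171.  113.] [ 0.89  0.42 -0.17]
(np.int64(363), np.int64(258)) [ 441. -167.  110.] [ 0.94  0.33 -0.09]
(np.int64(366), np.int64(258)) [ 446. -172.  112.] [-0.04  0.97 -0.24]
(np.int64(365), np.int64(259)) [ 445. -169.  106.] [0.59 0.74 0.31]
(np.int64(367), np.int64(260)) [ 448. -174.  105.] [ 0.92  0.4  -0.02]
```

The depth shows the ring's top face level, at z≈114 mm with TCP 272 mm. It is flat in the jaws, and the "tilt" was only the finger hiding part of it. On to the tube.

```bash
python3 plan.py "626.5 -134.5 272 -15; 626.5 -134.5 230 -15"
```

```text
t 11.38 p [ 463.3 -154.7  272.3] phi -14.84 w 0.0484 F [-1.2  0.8 -2.2]
[-0.003 -0.007  0.003] [ 0.1525 -0.0613  0.0016]
[-0.003 -0.007  0.003] [ 0.1522 -0.0612  0.0436]
```

Call:
step_arm(rows=[[[0, 0, 0, 0.02, -0.008, 0, 0.3], [0, 0, 0, 0.05, -0.02, 0, 0.3], [0, 0, 0, 0.085, -0.035, 0, 0.3], [0, 0, 0, 0.12, -0.048, 0, 0.3], [0, 0, 0, 0.145, -0.058, 0, 0.3], [0, 0, 0, 0.153, -0.061, 0, 0.3], [0, -0.004, 0, 0.153, -0.061, 0.01, 0.3], [0, -0.004, 0, 0.153, -0.061, 0.02, 0.3]]])

```text
clock: 12.05
ee_pos: [0.626, -0.1348, 0.2489]
tcp_rot: [-0.001, 0.992, -0.129, -0.002]
ft_force: [-0.6, 0.9, -0.8]
grip_width: 0.0483
```

Call:
step_arm(rows=[[[0, 0, 0, 0, 0, 0, 0.3], [0, 0, 0, 0, 0, 0, 0.3], [0, 0, 0, 0, 0, 0, 0.3]]])

```text
clock: 12.3
ee_pos: [0.6257, -0.1351, 0.251]
tcp_rot: [-0.001, 0.992, -0.129, -0.001]
ft_force: [-0.3, 0.6, -0.1]
grip_width: 0.0486
```

```bash
python3 plan.py "626.5 -134.5 230 -15"
python3 - <<'E'
from h import *
f=grab('side'); cv2.imwrite('pics/s4.png',cv2.resize(f['image'][180:280,340:480,::-1],(784,560)))
E
```

```text
t 12.3 p [ 625.7 -135.1  251. ] phi -14.84 w 0.0486 F [-0.3  0.6 -0.1]
[-0.001  0.002  0.003] [ 0.0007 -0.0007  0.021 ]
```

View pics/s4.png

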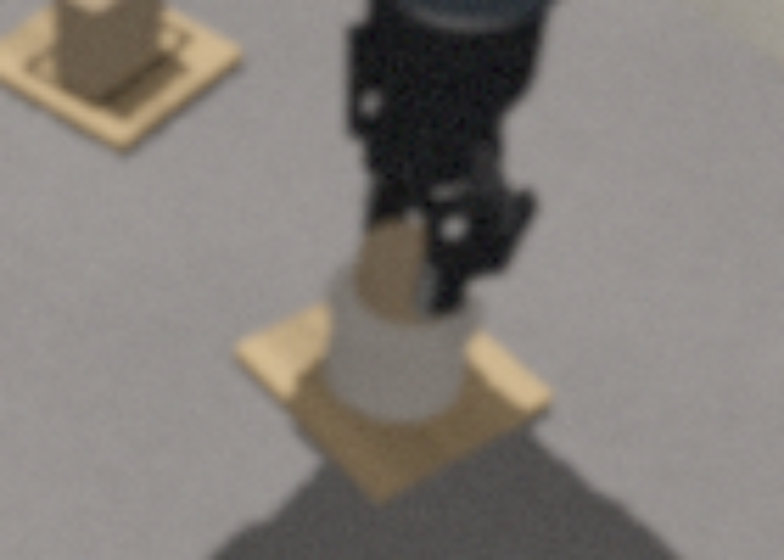

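The crop shows the ring over the tube mouth at (395,270), above the rim. I'll lower it and release.

Call:
step_arm(rows=[[[0, 0, 0, 0.0007, -0.0007, 0.008, 0.3], [0, 0, 0, 0.0007, -0.0007, 0.014, 0.3], [0, 0, 0, 0.0007, -0.0007, 0.019, 0.3], [0, 0, 0, 0.0007, -0.0007, 0.021, 0.3], [0, 0, 0, 0.0007, -0.0007, 0.021, 0.3], [0, 0, 0, 0.0007, -0.0007, 0.021, 0.3]]])

```text
clock: 12.85
ee_pos: [0.6273, -0.1343, 0.2295]
tcp_rot: [-0.001, 0.992, -0.129, -0.001]
ft_force: [-0.2, 0.4, -0.7]
grip_width: 0.0486
```

Call:
step_arm(rows=[[[0, 0, 0, 0, 0, 0, 1], [0, 0, 0, 0, 0, 0, 1], [0, 0, 0, 0, 0, 0, 1], [0, 0, 0, 0, 0, 0, 1], [0, 0, 0, 0, 0, -0.02, 1], [0, 0, 0, 0, 0, -0.05, 1], [0, 0, 0, 0, 0, -0.08, 1]]])

```text
clock: 13.43
ee_pos: [0.6271, -0.1344, 0.31]
tcp_rot: [-0.001, 0.992, -0.129, -0.002]
ft_force: [0.9, 0.2, 0.8]
grip_width: 0.0853
```

```bash
python3 plan.py "426 150 290 -15"
```

```text
t 13.43 p [ 627.1 -134.4  310. ] phi -14.83 w 0.0853 F [0.9 0.2 0.8]
[-0.001  0.004  0.003] [-0.2671 -0.2235  0.0211]
```

Call:
step_arm(rows=[[[0, 0, 0, -0.267, -0.2235, 0.021, 1], [0, 0, 0, -0.267, -0.2235, 0.021, 1], [0, 0, 0, -0.267, -0.2235, 0.021, 1], [0, 0, 0, -0.267, -0.2235, 0.021, 1], [0, 0, 0, -0.267, -0.2235, 0.021, 1], [0, 0, 0, -0.267, -0.2235, 0.021, 1], [0, 0, 0, -0.267, -0.2235, 0.021, 1], [0, 0, 0, -0.267, -0.2235, 0.021, 1]]])

```text
clock: 14.1
ee_pos: [0.434, 0.1386, 0.2907]
tcp_rot: [-0.001, 0.992, -0.129, -0.0]
ft_force: [0.8, 1.0, 1.0]
grip_width: 0.0855
```

Call:
step_arm(rows=[[[0, 0, 0, 0, 0, 0, 1], [0, 0, 0, 0, 0, 0, 1], [0, 0, 0, 0, 0, 0, 1]]])

```text
clock: 14.35
ee_pos: [0.4355, 0.1375, 0.2908]
tcp_rot: [-0.001, 0.992, -0.128, -0.0]
ft_force: [-0.9, 0.5, 0.5]
grip_width: 0.0855
```

```bash
python3 plan.py "426 150 174.5 -15"
python3 - <<'E'
from meas import *
f=grab('side'); V=world(f)
im=f['image']; cv2.imwrite('pics/s5.png',cv2.resize(np.hstack([im[150:270,290:370],im[200:280,360:440][:, :].repeat(1,0) if 0 else im[180:300,360:440]])[...,::-1],(800,600)))
np.save('side5.npy',f,allow_pickle=True)
print('thin',top_rect(V,(296,215),.01,.018,28)); print('thickintube',top_rect(V,(411,238),.033,.041,18))
print('tube top',top_rect(V,(411,238),.05,.06,24))
f=grab('top'); W=world(f); np.save('top5.npy',f,allow_pickle=True)
print('intube',top_rect(W,(370,151),.033,.041,14),'brick',top_rect(W,(281,146),.062,.076,20),top_rect(V,(352,178),.062,.076,20))
print('tube top',top_rect(W,(370,151),.05,.06,24))
E
```

```text
t 14.35 p [435.5 137.5 290.8] phi -14.76 w 0.0855 F [-0.9  0.5  0.5]
[-0.002  0.001  0.004] [-0.0123 -0.0094  0.1163]
thin (102, array([426.7, 150.6]), array([49. , 48.8]), 13.4, array([424.4, 152.4]), 27.1, np.float64(0.013))
thickintube (224, array([ 626. , -136.6]), array([63.4, 62.1]), 25.5, array([ 625.7, -135.3]), 32.9, np.float64(0.0373))
tube top (170, array([ 626.9, -133.7]), array([73.9, 73.9]), 7.3, array([ 629.4, -134.4]), 39.4, np.float64(0.0543))
intube (186, array([ 623.6, -136. ]), array([56.3, 63.4]), 71.6, array([ 623.3, -134.7]), 32.4, np.float64(0.0367)) brick (165, array([650.6, 136.2]), array([65.8, 31.8]), 14.6, array([650.8, 135.3]), 34.2, np.float64(0.0682)) (162, array([653.5, 135.7]), array([66.3, 33.7]), 13.1, array([653.2, 133.7]), 35.0, np.float64(0.0686))
tube top (131, array([ 625.1, -136.2]), array([71. , 72.6]), 87.6, array([ 625.3, -135.1]), 37.5, np.float64(0.0542))
```

View pics/s5.png

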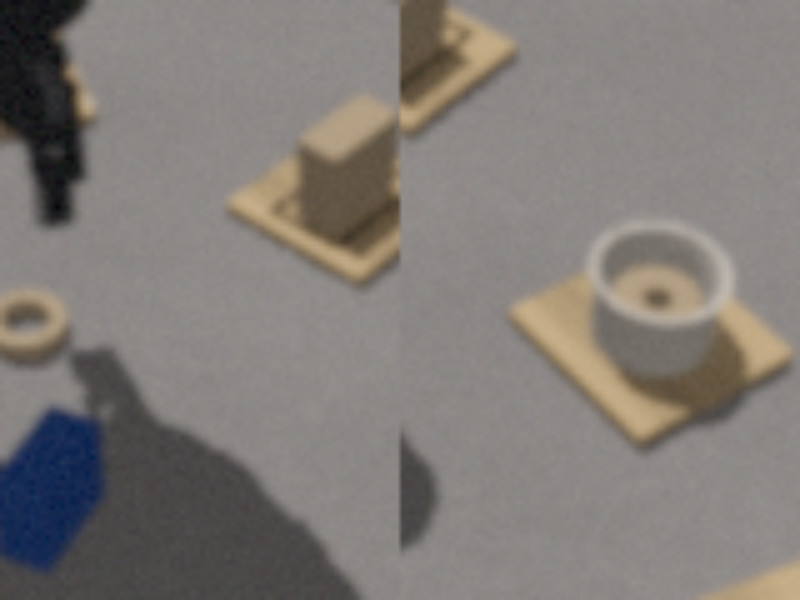

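The thick ring lies flat in the tube, hole centred at (657,298) and top at z≈37 mm. The brick stands in its outline. Next is the thin ring.

Call:
step_arm(rows=[[[0, 0, 0, -0.0123, -0.0094, 0.025, 1], [0, 0, 0, -0.0123, -0.0094, 0.06, 1], [0, 0, 0, -0.0123, -0.0094, 0.09, 1], [0, 0, 0, -0.0123, -0.0094, 0.108, 1], [0, 0, 0, -0.0123, -0.0094, 0.116, 1], [0, 0, 0, -0.0123, -0.0094, 0.116, 0.7], [0, 0, 0, -0.0123, -0.0094, 0.116, 0.4], [0, 0, 0, -0.0123, -0.0094, 0.116, 0.3]]], grip_force=30)

```text
clock: 15.12
ee_pos: [0.4268, 0.1499, 0.1757]
tcp_rot: [-0.002, 0.992, -0.129, 0.001]
ft_force: [1.0, 1.0, 1.3]
grip_width: 0.0518
```

Call:
step_arm(rows=[[[0, 0, 0, 0, 0, 0, 0.3], [0, 0, 0, 0, 0, 0, 0.3], [0, 0, 0, 0, 0, 0, 0.3], [0, 0, 0, 0, 0, -0.015, 0.3], [0, 0, 0, 0, 0, -0.045, 0.3], [0, 0, 0, 0, 0, -0.08, 0.3], [0, 0, 0, 0, 0, -0.1, 0.3], [0, 0, 0, 0, 0, -0.1, 0.3]]])

```text
clock: 15.78
ee_pos: [0.4273, 0.1505, 0.2799]
tcp_rot: [-0.004, 0.992, -0.129, 0.004]
ft_force: [0.2, -1.0, -1.6]
grip_width: 0.0483
```

Call:
step_arm(rows=[[[0, 0, 0, 0, 0, 0, 0.3], [0, 0, 0, 0, 0, 0, 0.3]]])

```text
clock: 15.95
ee_pos: [0.4255, 0.1495, 0.2742]
tcp_rot: [-0.001, 0.992, -0.129, -0.001]
ft_force: [-0.1, -0.8, -0.6]
grip_width: 0.0482
```

```bash
python3 plan.py "627 -134.7 274 -15"; python3 tilt.py | awk 'NR%2==1'
```

```text
t 15.95 p [425.5 149.5 274.2] phi -14.85 w 0.0482 F [-0.1 -0.8 -0.6]
[-0.002  0.002  0.003] [ 0.2676  0.2231 -0.0007]
53 [403. 113. 100.] [439. 176. 140.] tcp [425.5 149.4 273.7]
(np.int64(286), np.int64(191)) [407. 148. 112.] [-0.03 -0.3  -0.95]
```

Call:
step_arm(rows=[[[0, 0, 0, 0.02, 0.017, 0, 0.3], [0, 0, 0, 0.05, 0.042, 0, 0.3], [0, 0, 0, 0.08, 0.067, 0, 0.3], [0, 0, 0, 0.11, 0.092, 0, 0.3], [0, 0, 0, 0.14, 0.117, 0, 0.3], [0, 0, 0, 0.17, 0.142, 0, 0.3], [0, 0, 0, 0.2, 0.167, 0, 0.3], [0, 0, 0, 0.23, 0.192, 0, 0.3]]])

```text
clock: 16.67
ee_pos: [0.5996, -0.0967, 0.2721]
tcp_rot: [-0.001, 0.992, -0.129, -0.002]
ft_force: [1.4, 1.8, -1.1]
grip_width: 0.0484
```

```bash
python3 plan.py "627 -134.7 274 -15; 627 -134.7 245 -15"
```

```text
t 16.67 p [599.6 -96.7 272.1] phi -14.84 w 0.0484 F [ 1.4  1.8 -1.1]
[-0.001  0.004  0.003] [ 0.0362  0.0298 -0.0021]
[-0.001  0.004  0.003] [0.0363 0.0298 0.0269]
```

Call:
step_arm(rows=[[[0, 0, 0, 0.024, 0.02, 0, 0.3], [0, 0, 0, 0.035, 0.029, 0, 0.3], [0, 0, 0, 0.037, 0.031, 0.008, 0.3], [0, 0, 0, 0.037, 0.031, 0.016, 0.3], [0, 0, 0, 0.037, 0.031, 0.026, 0.3], [0, 0, 0, 0.037, 0.031, 0.026, 0.3], [0, 0, 0, 0.037, 0.031, 0.026, 0.3], [0, 0, 0, 0.037, 0.031, 0.026, 0.3]]])

```text
clock: 17.33
ee_pos: [0.6267, -0.1333, 0.248]
tcp_rot: [-0.001, 0.992, -0.128, -0.0]
ft_force: [-0.6, -0.1, -0.7]
grip_width: 0.0483
```

```bash
python3 plan.py "627 -134.7 228 -15"
python3 - <<'E'
from h import *
f=grab('side'); cv2.imwrite('pics/s6.png',cv2.resize(f['image'][180:280,340:480,::-1],(784,560)))
E
```

```text
t 17.33 p [ 626.7 -133.3  248. ] phi -14.75 w 0.0483 F [-0.6 -0.1 -0.7]
[-0.001  0.001  0.004] [0.0006 0.0013 0.02  ]
```

View pics/s6.png

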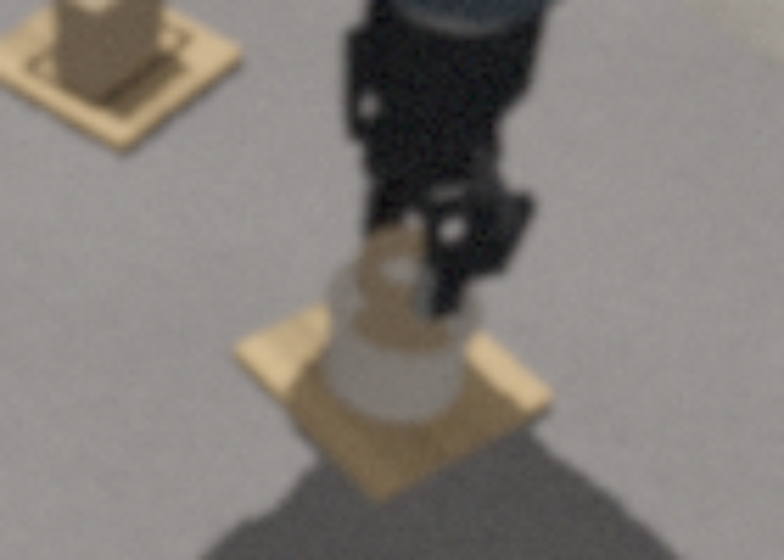

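The crop shows the thin ring level over the tube at (400,290). I'll lower it and release.

Call:
step_arm(rows=[[[0, 0, 0, 0.0006, 0.001, 0.008, 0.3], [0, 0, 0, 0.0006, 0.001, 0.014, 0.3], [0, 0, 0, 0.0006, 0.001, 0.018, 0.3], [0, 0, 0, 0.0006, 0.001, 0.02, 0.3], [0, 0, 0, 0.0006, 0.001, 0.02, 0.3], [0, 0, 0, 0.0006, 0.001, 0.02, 0.3]]])

```text
clock: 17.88
ee_pos: [0.6273, -0.1353, 0.2276]
tcp_rot: [-0.001, 0.992, -0.129, -0.001]
ft_force: [0.2, -0.3, -0.8]
grip_width: 0.0485
```

Call:
step_arm(rows=[[[0, 0, 0, 0, 0, 0, 1], [0, 0, 0, 0, 0, 0, 1], [0, 0, 0, 0, 0, 0, 1], [0, 0, 0, 0, 0, 0, 1], [0, 0, 0, 0, 0, -0.02, 1], [0, 0, 0, 0, 0, -0.04, 1], [0, 0, 0, 0, 0, -0.06, 1]]])

```text
clock: 18.47
ee_pos: [0.6272, -0.1354, 0.2882]
tcp_rot: [-0.001, 0.992, -0.129, -0.001]
ft_force: [0.2, 0.8, -0.7]
grip_width: 0.0854
```

```bash
python3 plan.py "375 -283.6 280 -45"
```

```text
t 18.47 p [ 627.2 -135.4  288.2] phi -14.83 w 0.0854 F [ 0.2  0.8 -0.7]
[-0.001  0.002  0.527] [-0.2058  0.2078  0.0084]
```

Call:
step_arm(rows=[[[0, 0, 0.52, -0.206, 0.208, 0.008, 1], [0, 0, 0.52, -0.206, 0.208, 0.008, 1], [0, 0, 0.52, -0.206, 0.208, 0.008, 1], [0, 0, 0.52, -0.206, 0.208, 0.008, 1], [0, 0, 0.52, -0.206, 0.208, 0.008, 1], [0, 0, 0.52, -0.206, 0.208, 0.008, 1], [0, 0, 0.52, -0.206, 0.208, 0.008, 1], [0, 0, 0.52, -0.206, 0.208, 0.008, 1]]])

```text
clock: 19.13
ee_pos: [0.3697, -0.2854, 0.2797]
tcp_rot: [-0.001, 0.924, -0.381, -0.002]
ft_force: [0.4, 0.4, -0.6]
grip_width: 0.0856
```

Call:
step_arm(rows=[[[0, 0, 0, 0, 0, 0, 1], [0, 0, 0, 0, 0, 0, 1], [0, 0, 0, 0, 0, 0, 1]]])

```text
clock: 19.38
ee_pos: [0.3758, -0.2835, 0.2799]
tcp_rot: [-0.001, 0.925, -0.379, -0.0]
ft_force: [-0.0, 0.5, 0.0]
grip_width: 0.0856
```

```bash
python3 plan.py "375 -283.6 187 -45"
python3 - <<'E'
from meas import *
f=grab('top'); W=world(f); im=f['image']
print('thin',top_rect(W,(370,151),.044,.052,13)); print('round',top_rect(W,(423,232),.05,.07,17))
cv2.imwrite('pics/t7.png',cv2.resize(im[120:190,325:415,::-1],(720,560),interpolation=cv2.INTER_CUBIC))
E
```

```text
t 19.38 p [ 375.8 -283.5  279.9] phi -44.58 w 0.0856 F [-0.   0.5  0. ]
[-0.001  0.001  0.007] [-0.0004  0.0007  0.0929]
thin (180, array([ 626.7, -135. ]), array([63.3, 68.3]), 41.6, array([ 628.4, -134.1]), 37.0, np.float64(0.0486))
round (3, array([ 368.2, -303.8]), array([1.7, 5.9]), 86.0, array([ 368.2, -303. ]), 3.0, np.float64(0.0571))
```

View pics/t7.png

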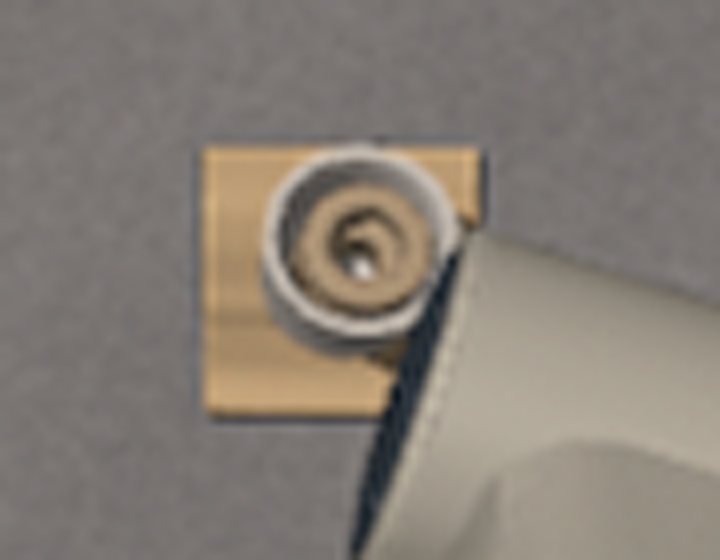

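The thin ring (365,245) lies on the thick one inside the tube. I'll check its tilt by depth at the end. Now the round prop.

Call:
step_arm(rows=[[[0, 0, 0, 0, 0.0005, 0.025, 1], [0, 0, 0, 0, 0.0005, 0.05, 1], [0, 0, 0, 0, 0.0005, 0.075, 1], [0, 0, 0, 0, 0.0005, 0.093, 1], [0, 0, 0, 0, 0.0005, 0.093, 1], [0, 0, 0, 0, 0.0005, 0.093, 0.6], [0, 0, 0, 0, 0.0005, 0.093, 0.3], [0, 0, 0, 0, 0.0005, 0.093, 0.2]]], grip_force=40)

```text
clock: 20.1
ee_pos: [0.3755, -0.2841, 0.188]
tcp_rot: [-0.001, 0.925, -0.379, 0.001]
ft_force: [0.4, -0.3, 0.8]
grip_width: 0.0515
```

Call:
step_arm(rows=[[[0, 0, 0, 0, 0, 0, 0.2], [0, 0, 0, 0, 0, 0, 0.2], [0, 0, 0, 0, 0, 0, 0.2], [0, 0, 0, 0, 0, -0.02, 0.2], [0, 0, 0, 0, 0, -0.05, 0.2], [0, 0, 0, 0, 0, -0.075, 0.2], [0, 0, 0, 0, 0, -0.08, 0.2], [0, 0, 0, 0, 0, -0.08, 0.2]]])

```text
clock: 20.77
ee_pos: [0.375, -0.2843, 0.2688]
tcp_rot: [-0.001, 0.925, -0.38, 0.002]
ft_force: [-0.5, 0.3, -1.4]
grip_width: 0.042
```

```bash
python3 plan.py "531.8 -335.4 267 -45"
```

```text
t 20.77 p [ 375.  -284.3  268.8] phi -44.63 w 0.042 F [-0.5  0.3 -1.4]
[-0.003 -0.002  0.007] [ 0.1475 -0.0738  0.0023]
```

Call:
step_arm(rows=[[[0, 0, 0, 0.025, -0.0125, 0, 0.2], [0, 0, 0, 0.055, -0.0275, 0, 0.2], [0, 0, 0, 0.085, -0.0425, 0, 0.2], [0, 0, 0, 0.115, -0.0575, 0, 0.2], [0, 0, 0, 0.14, -0.07, 0, 0.2], [0, 0, 0, 0.1475, -0.074, 0.015, 0.2], [0, 0, 0, 0.1475, -0.074, 0.035, 0.2], [0, 0, 0, 0.1475, -0.074, 0.05, 0.2]]])

```text
clock: 21.43
ee_pos: [0.5312, -0.3346, 0.2126]
tcp_rot: [-0.001, 0.925, -0.38, -0.003]
ft_force: [0.8, 1.5, -1.5]
grip_width: 0.0423
```

Call:
step_arm(rows=[[[0, 0, 0, 0, 0, 0, 0.2], [0, 0, 0, 0, 0, 0, 0.2], [0, 0, 0, 0, 0, 0, 0.2]]])

```text
clock: 21.68
ee_pos: [0.5315, -0.3351, 0.2168]
tcp_rot: [-0.0, 0.925, -0.38, -0.001]
ft_force: [0.5, -0.4, -1.9]
grip_width: 0.0424
```

```bash
python3 plan.py "531.8 -335.4 198 -45"
```

```text
t 21.68 p [ 531.5 -335.1  216.8] phi -44.62 w 0.0424 F [ 0.5 -0.4 -1.9]
[-0.     0.002  0.007] [0.0005 0.     0.0188]
```

Call:
step_arm(rows=[[[0, 0, 0, 0, 0, 0.008, 0.2], [0, 0, 0, 0, 0, 0.014, 0.2], [0, 0, 0, 0, 0, 0.018, 0.2], [0, 0, 0, 0, 0, 0.019, 0.2], [0, 0, 0, 0, 0, 0.019, 0.2], [0, 0, 0, 0, 0, 0.019, 0.65], [0, 0, 0, 0, 0, 0.019, 0.85], [0, 0, 0, 0, 0, 0.019, 1]]])

```text
clock: 22.35
ee_pos: [0.5315, -0.3349, 0.1974]
tcp_rot: [-0.001, 0.925, -0.38, -0.001]
ft_force: [0.2, -0.6, 0.3]
grip_width: 0.0767
```

Call:
step_arm(rows=[[[0, 0, 0, 0, 0, 0, 1], [0, 0, 0, 0, 0, 0, 1], [0, 0, 0, 0, 0, 0, 1], [0, 0, 0, 0, 0, -0.02, 1], [0, 0, 0, 0, 0, -0.05, 1], [0, 0, 0, 0, 0, -0.08, 1], [0, 0, 0, 0, 0, -0.1, 1], [0, 0, 0, 0, 0, -0.12, 1]]])

```text
clock: 23.02
ee_pos: [0.5316, -0.3351, 0.3193]
tcp_rot: [-0.001, 0.925, -0.38, 0.0]
ft_force: [0.3, 0.3, -0.1]
grip_width: 0.0858
```

```bash
python3 plan.py "300 -230 320 -45"
```

```text
t 23.02 p [ 531.6 -335.1  319.3] phi -44.62 w 0.0858 F [ 0.3  0.3 -0.1]
[-0.001  0.     0.007] [-0.2387  0.0878 -0.0007]
```

Call:
step_arm(rows=[[[0, 0, 0, -0.24, 0.088, 0, 1], [0, 0, 0, -0.24, 0.088, 0, 1], [0, 0, 0, -0.24, 0.088, 0, 1], [0, 0, 0, -0.24, 0.088, 0, 1], [0, 0, 0, -0.24, 0.088, 0, 1], [0, 0, 0, -0.24, 0.088, 0, 1], [0, 0, 0, -0.24, 0.088, 0, 1], [0, 0, 0, -0.24, 0.088, 0, 1]]])

```text
clock: 23.68
ee_pos: [0.2965, -0.2284, 0.3183]
tcp_rot: [-0.001, 0.925, -0.379, -0.0]
ft_force: [0.9, 0.2, 1.0]
grip_width: 0.0854
```

Run:
```python
from meas import *
T=grab('top'); S=grab('side'); W=world(T); V=world(S)
for n,pt,ps in [('sq',(207,178),(288,152)),('brick',(281,140),(354,172)),('round',(436,178),(438,296))]:
    for X,p in ((W,pt),(V,ps)):
        try: print(n,top_rect(X,p,.06,.08,22))
        except Exception as e: print(n,'none')
for X,(u,v) in ((W,(370,151)),(V,(411,238))):
    c=np.array([.6265,-.1348]); d=np.hypot(X[...,0]-c[0],X[...,1]-c[1]); m=(d<.024)&(d>.0165)&(X[...,2]>.03)&(X[...,2]<.07)
    P=X[m]; A=np.c_[P[:,:2]-c,np.ones(len(P))]; k=np.linalg.lstsq(A,P[:,2],rcond=None)[0]; print('thin ring plane slope',k.round(3),len(P))
print('pot',top_rect(W,(155,233),.09,.13,30))
a=cv2.resize(T['image'][115:250,130:460],(800,327)); b=cv2.resize(S['image'][130:340,230:480],(321,270))
b2=cv2.resize(S['image'][200:280,370:460],(304,270)); o=np.zeros((600,800,3),np.uint8); o[:327]=a; o[329:599,:321]=b; o[329:599,330:634]=b2
cv2.imwrite('pics/f.png',o[...,::-1])
```

```text
sq (186, array([527.5, 370.1]), array([40.5, 41. ]), 74.3, array([527.8, 370.4]), 27.3, np.float64(0.0679))
sq (56, array([520.1, 375.9]), array([47. , 21.6]), 69.2, array([521.7, 375.5]), 24.2, np.float64(0.0677))
brick (216, array([649.8, 136.3]), array([64.1, 31.9]), 14.2, array([649.2, 136.8]), 34.7, np.float64(0.0681))
brick (139, array([652.1, 136.3]), array([65.1, 33.1]), 16.2, array([653.6, 131.8]), 33.8, np.float64(0.0683))
round (138, array([ 527.7, -336.8]), array([41.8, 41.6]), 6.5, array([ 527.5, -337.4]), 22.8, np.float64(0.0679))
round (256, array([ 528.5, -336.4]), array([41.8, 44.1]), 15.2, array([ 529.6, -336. ]), 22.6, np.float64(0.0681))
thin ring plane slope [-0.022 -0.105  0.048] 104
thin ring plane slope [ 0.016 -0.032  0.051] 97
pot (890, array([364.3, 503.9]), array([95.3, 93.1]), 19.0, array([364.7, 504.2]), 48.7, np.float64(0.1019))
```

View pics/f.png

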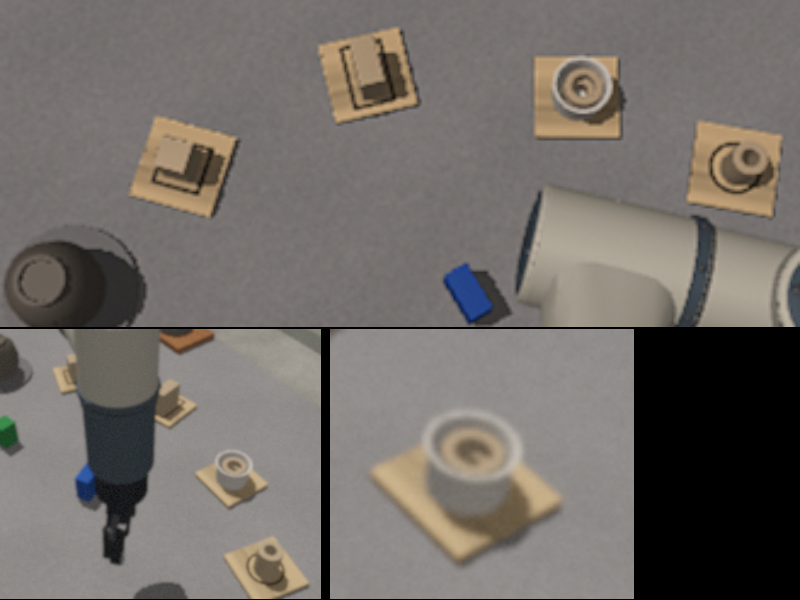

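The final view shows all three props upright inside their outlines, both rings in the tube and the pot unmoved. The two slope fits for the thin ring disagree (0.105 and 0.03), so I'll check again with averaged frames.

Run:
```python
from meas import *
for nm in ('top','side'):
    fs=[grab(nm) for _ in range(8)]; f=fs[0]; f['z_map']=np.median([g['z_map'] for g in fs],0); X=world(f)
    sat=cv2.cvtColor(np.median([g['image'] for g in fs],0).astype(np.uint8),cv2.COLOR_RGB2HSV)[...,1]
    c=np.array([.6265,-.1348]); d=np.hypot(X[...,0]-c[0],X[...,1]-c[1])
    m=(d<.030)&(sat>50)&(abs(X[...,2]-.050)<.008)
    P=X[m]; print(nm,len(P),cv2.minEnclosingCircle((P[:,:2]*1e3).astype(np.float32)))
    m2=np.ones(len(P),bool)
    for _ in range(4):
        k=np.linalg.lstsq(np.c_[P[:,:2]-c,np.ones(len(P))][m2],P[m2,2],rcond=None)[0]; e=abs(P[:,2]-np.c_[P[:,:2]-c,np.ones(len(P))]@k); m2=e<.0025
    print(k.round(4),m2.sum())
    a=np.degrees(np.arctan2(P[:,1]-c[1],P[:,0]-c[0]))%360
    print([(q,int((s:=(a>=q)&(a<q+60)).sum()),(np.median(P[s,2])*1e3).round(1)) for q in range(0,360,60)])
print(np.round(r.sense()['joint_velocities'],3))
```

```text
top 138 ((626.9060668945312, -137.3418426513672), 26.466842651367188)
[-0.0125  0.0035  0.0504] 121
[(0, 18, np.float64(50.0)), (60, 22, np.float64(50.4)), (120, 25, np.float64(50.6)), (180, 24, np.float64(50.6)), (240, 22, np.float64(50.4)), (300, 27, np.float64(49.7))]
side 149 ((629.6151733398438, -134.0366973876953), 26.760971069335938)
[-0.0009 -0.0066  0.0513] 125
[(0, 33, np.float64(50.7)), (60, 25, np.float64(51.3)), (120, 21, np.float64(51.0)), (180, 17, np.float64(51.5)), (240, 23, np.float64(51.6)), (300, 30, np.float64(51.2))]
[-0.001 -0.001  0.001  0.     0.     0.001]
```

The averaged fit puts the ring level, with its top at 50.5–51.3 mm against 52 expected. That is the same 1–2 mm low bias as every other depth reading. Handing in.

```bash
python3 -c "
from workcell import finish_job
print(finish_job())"
```

```text
the job is handed in; nothing more can be done
None
```

I put all three props on their own outlines, dropped the thick ring and then the thin ring into the tube, and handed the job in at about 25 s of the 128 s. No verdict was given.

My last checks, against the limits set:

| Item | Last measurement | Limit |
|---|---|---|
| Props, distance from outline centre | about 2–5 mm | 12 mm |
| Square and brick, turn error | within about 1° (top view) | 0.3 rad (17°) |
| Prop tops | 68 mm read, 70 mm expected | ±6 mm |
| Thin ring tilt | about 0.01 rad | 0.15 rad |
| Thin ring top | 50.4–51.3 mm read, 52 mm expected | ±4 mm |
| Rings, distance from tube axis | about 3 mm read, at most 3.5 mm in the 57 mm bore | 6 mm |
| Pot | about 1 mm from the first reading | 15 mm |

Before the thin ring went in, I saw the thick ring lying flat in the tube with its top at about 37 mm, where 38 mm was expected.

Two checks disagreed:
- **Thin ring tilt:** one single-frame fit gave a slope of 0.105. The 8-frame average from both cameras showed the ring level, so I put it down to noise at the edges.
- **Square prop:** the arm partly hid it from the side camera at the end, so its final position comes from the top camera.

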